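File the large glaze tile in the drawer

ROBOT

A 7-joint arm with a two-finger parallel gripper is mounted at the origin on the work surface. World frame = base frame: x ahead of the robot, y to its left, z up, the work surface at z = 0. Lengths are in m, angles in rad, forces in N, time in s.
With the tool pointing down it reaches from about 0.425 to 0.875 m from the base axis. Payload 8.4 kg.
Tool frame: the origin (TCP) lies at the very end of the fingers, on their centre line; the grasp point (between the pads) lies 19 mm behind it; z points along the fingers, y is the line along which they close (so a half turn about z gives the same grasp; the last joint's range is limited). The gripper opens to 85 mm and grips with 20 to 120 N. Pads are 22 mm wide; open, the fingers measure 114 mm over their backs; the gripper's body (76 mm by 85 mm) begins 54 mm behind the grasp point. The pads swing forward as they close: fully open they stand 13 mm farther back than shut.
Start: joints at [-1.429, 0.333, 0.04, 1.465, -0.013, 1.343, -0.059], TCP at [0.155, 0.631, 0.231] pointing down, gripper open.
Joint ranges: [-2.58, 2.58], [-0.38, 2.09], [-1.3, 1.39], [0.25, 2.4], [-1.5, 4.64], [0.08, 2.09], [-2.65, 2.65]. Speed limits (rad/s): [2.22, 2.22, 2.79, 2.79, 3.14, 3.14, 3.14].

INTERFACE

Orientations are given as a rotation vector (axis times angle).
In Python, from rig import r gives the robot as it stands. Calls block until the motion is done:
- r.move_to(position, orientation): joint-space move of the TCP to a pose.
- r.line_to(position, orientation=None, speed=0.15): straight line of the TCP; orientation=None keeps the orientation; speed is the mean speed in m/s.
- r.goto_joints(angles): joint-space move.
- r.move_gripper(opening, squeeze=None): finger opening in m; squeeze is the grip in N (None keeps the last); returns when the fingers have stopped.
- r.dwell(seconds).
- r.solve_ik(position, orientation): joint angles nearest the present ones, or None.
- r.sense(): the state.
- r.camera(name): name is "scene" or "side" or "wrist"; returns the picture (480x640x3 uint8, red, green, blue); there is no depth.
- r.camera_params(name): a dict with "fx", "fy", "cx", "cy" (pixels), "distortion" ([k1, k2, p1, p2, k3] as OpenCV has them; the pictures are not rectified), "T" (4x4, takes a point from camera to world coordinates); the wrist camera has in their place "hand_eye" (4x4, takes a point from camera to tool coordinates, whose origin is the TCP and whose axes are the flange's). Camera axes: x right, y up, looking along -z (the intrinsics and any distortion apply to the point x, -y, -z); pixel columns grow to the right and rows downward; lengths in m; the calibration is good to about 2 mm. A picture is of the moment at which its call begins: read the wrist's pose just before it. camera_params takes no time and is no camera call.
A pose or a line that the arm cannot do raises r.IKError and nothing moves.
- r.sign_off(): hands the job in; it is judged then, once.
The state is a dict: "clock": time; "qpos": joint angles; "qvel": joint speeds; "effort": joint torques, N m; "tcp_pos": TCP position; "tcp_rot": TCP orientation; "contact_force": force on the tool from outside, world axes, zero at the start; "moment": the same for the moment, N m; "gripper_width": finger opening in m; "gripper_force": force on a finger pad.
Only numpy, scipy, OpenCV 4.12 (cv2) and the standard library are available. Lean on these libraries where they do the work, as an engineer would, in place of code of your own. Each camera call takes 0.05 s, during which the arm holds its last target. There are 200 camera calls.

TASK

Pull the drawer of the grey desktop unit well open by its bar handle, take the large test tile from the wooden drying stand and stand it, on its long edge and fully down, in the empty slot of the rack inside the drawer. Then push the drawer fully shut with the tile in it. Handle the porcelain gently, and leave the two small tiles in the stand and everything else on the bench where they are.

Things in the scene. Friction and masses are not known exactly. Their poses are not given: they have to be found in the camera images.
- drawer (a joint): Travel of the drawer: 0 shut, 0.165 m fully open; it grows as the drawer slides out of the unit's front towards the robot (the unit's own -x). Light slide, about 1 to 2 N. The slot is clear of the unit from about 0.13. The start may be a few mm ajar.
- unit: Grey desktop drawer unit, fixed, 240 mm deep (its x) x 260 wide (its y) x 110 high, with one light wooden drawer whose front faces the robot (its -x). Origin: centre of its underside on the table; z up. Its top plate is 12 mm thick, its underside at 98 mm. A white bowl, 35 mm high, is fixed on the rear of its top.
- drawer_handle (a point): Middle of the drawer's steel bar handle: a level bar 11 mm thick and 120 mm long along the unit's y, 73 mm above the table and 45 mm in front of the drawer's front (39 mm clear behind the bar); two stays run to the front 53 mm left and right of the middle. Moves with the drawer; axes parallel to the unit's.
- empty_slot (a point): Centre of the floor of the rack's empty slot, 22 mm above the table, in the drawer, axes as the unit's; 127 mm behind the handle and 30 mm to its +y. 92 mm long (x), 11.5 wide (y), between white rails 24 mm high (30 with flared lips, mouth about 19 wide). Beside it: a fixed tile 90 high 96 mm to -y, the side wall (top 86) 78 mm to +y, the drawer front (top 97) 62 mm to -x.
- large_tile: Large white porcelain test tile, loose, about 0.11 kg, 84 mm long (its x) x 8 thick (its y) x 68 high (its z), standing on its long edge in one of the three grooves of the stand (which one varies). Origin: centre of its lower edge.
- small_tile_a: Small white tile, loose, 56 mm long (its x) x 8 thick (y) x 52 high (z), standing in another groove. Origin: centre of its lower edge. Leave it.
- small_tile_b: Another small tile, same size, in the remaining groove. Leave it.
- stand: Wooden drying stand, fixed, 100 mm (its x) x 190 (its y) base, 10 mm thick, with three grooves along its x at y = -62, 0 and +62 mm, each 10 mm wide between ribs that reach 26 mm above the table; tiles stand on the base's top, 10 mm above the table. Origin: centre of its underside.
- jar: Glass jar with a blue lid, 60 mm across, 85 high, on the table. Origin: centre of its underside.
- burner: Small hand burner, dark green body on a yellow foot 70 x 70 mm, about 150 high. Origin: centre of its underside.
- magnifier: Brass-rimmed magnifying glass lying flat, lens 76 mm across, 10 thick, wooden handle reaching 135 mm along its -x. Origin: under the lens centre.
- brush_pot: Blue pot of brushes, 76 mm across, 90 high, brushes to 180. Origin: centre of its underside.
- water_cup: Clear cup, 70 mm across, 75 high. Origin: centre of its underside.

How it is judged:
On the way, in this order (a step that is already met when the one before it is completed fails the run):
1. the drawer is pulled open, at least 120 mm (value of joint drawer above 0.12 m), for 0.2 s.
2. the large tile stands fully down in the empty slot, released, with the drawer still open at least 90 mm (x of large_tile in the frame of empty_slot between -0.008 and 0.008 m and y of large_tile in the frame of empty_slot between -0.005 and 0.005 m and z of large_tile in the frame of empty_slot between -0.004 and 0.004 m and angle between the y axis of large_tile and the y axis of empty_slot, either way round below 0.15 rad and angle between large_tile's own z axis and vertical below 0.15 rad and value of joint drawer above 0.09 m and contact force between large_tile and the fingers below 0.2 N), for 0.2 s.
At the end, for the whole second after the job is handed in: The drawer is shut to within 6 mm; the large tile stands upright (within 0.15 rad) on the floor of the empty slot (within 8 mm along it, 5 mm across, 4 mm in height) and is at rest; both small tiles still stand in the stand within 15 mm of where they were (value of joint drawer below 0.006 m and x of large_tile in the frame of empty_slot between -0.008 and 0.008 m and y of large_tile in the frame of empty_slot between -0.005 and 0.005 m and z of large_tile in the frame of empty_slot between -0.004 and 0.004 m and angle between the y axis of large_tile and the y axis of empty_slot, either way round below 0.15 rad and angle between large_tile's own z axis and vertical below 0.15 rad and linear speed of large_tile below 0.02 m/s and distance of each of small_tile_a, small_tile_b from where it was at the start of the episode below 0.015 m and angle between each of small_tile_a, small_tile_b's own z axis and vertical below 0.3 rad); the robot touches nothing.
It fails at once if the large tile is jammed against the drawer or the unit with more than 50 N (contact force between large_tile and unit above 50 N).
It fails at once if a small tile is moved more than 25 mm (distance of any of small_tile_a, small_tile_b from where it was at the start of the episode above 0.025 m).
It fails at once if the jar, burner, magnifier, brush pot or cup is shifted more than 30 mm or tipped (distance of any of jar, burner, magnifier, brush_pot, water_cup from where it was at the start of the episode above 0.03 m or angle between any of jar, burner, magnifier, brush_pot, water_cup's own z axis and vertical above 0.4 rad).
It also fails if it takes over 61 s, if anything falls off the work surface, if the arm or the gripper's body presses on something with over 40 N, if the wrist force passes 120 N, or if a joint passes its speed limit or range.

## Working session

There is one attempt and no reset: what is moved stays moved. The work goes in short steps, each a Python script; the robot and the scene stay as the last script left them, time stands still between calls to the robot, and variables do not carry over. Pictures are saved under pics/ and viewed, at most 10 in all, crops included, and the job is handed in when it is done.

```bash
mkdir -p pics; ls
python3 - <<'E'
from rig import r
import cv2,numpy as np
np.set_printoptions(precision=4,suppress=True)
for n in ("scene","side","wrist"):
    s=r.sense(); im=r.camera(n); cv2.imwrite(f"pics/{n}0.png",im[:,:,::-1]); print(n,r.camera_params(n))
print(s)
E
```

```text
pics
scene {'fx': 459.2061755603719, 'fy': 459.2061755603719, 'cx': 324.05635648627504, 'cy': 235.93281666789667, 'distortion': array([-0.0329,  0.    ,  0.    ,  0.    ,  0.    ]), 'T': array([[ 0.2098, -0.6461,  0.7338,  1.366 ],
       [ 0.9776,  0.151 , -0.1465, -0.1892],
       [-0.0161,  0.7481,  0.6633,  0.8037],
       [ 0.    ,  0.    ,  0.    ,  1.    ]])}
side {'fx': 537.4996978877331, 'fy': 537.4996978877331, 'cx': 316.8248331624381, 'cy': 235.13949741002583, 'distortion': array([-0.0652,  0.    ,  0.    ,  0.    ,  0.    ]), 'T': array([[-0.9456,  0.2307, -0.2296,  0.2719],
       [-0.3253, -0.6469,  0.6897,  0.8732],
       [ 0.0106,  0.7268,  0.6868,  0.98  ],
       [ 0.    ,  0.    ,  0.    ,  1.    ]])}
wrist {'fx': 377.6392191109738, 'fy': 377.6392191109738, 'cx': 320.84784383454667, 'cy': 232.05351515065166, 'distortion': array([-0.0534,  0.    ,  0.    ,  0.    ,  0.    ]), 'hand_eye': array([[-0.0002,  0.9581,  0.2864,  0.0733],
       [ 1.    ,  0.0003, -0.0004,  0.0009],
       [-0.0005,  0.2864, -0.9581, -0.1418],
       [ 0.    ,  0.    ,  0.    ,  1.    ]])}
{'clock': 0.1, 'qpos': array([-1.4292,  0.3338,  0.0399,  1.4662, -0.0134,  1.3433, -0.0585]), 'qvel': array([-0.    , -0.0009,  0.0005, -0.0011,  0.0001,  0.0001, -0.0001]), 'effort': array([  0.0041, -66.0018,   1.3703, -40.6477,   0.0171,   0.009 ,
        -0.    ]), 'tcp_pos': array([0.1549, 0.6308, 0.2305]), 'tcp_rot': array([-0.3773, -3.1188,  0.0024]), 'contact_force': array([-0.7298, -0.0308, -0.018 ]), 'moment': array([-0.0066,  0.0377,  0.0269]), 'gripper_force': 0.0, 'gripper_width': 0.08559467669599252}
```

View pics/scene0.png

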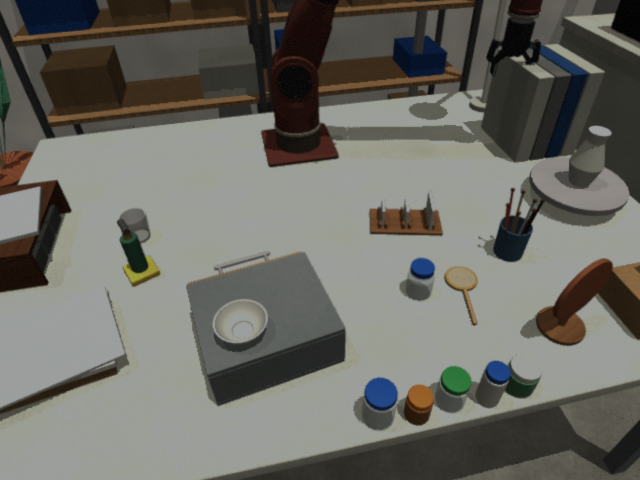

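View pics/side0.png

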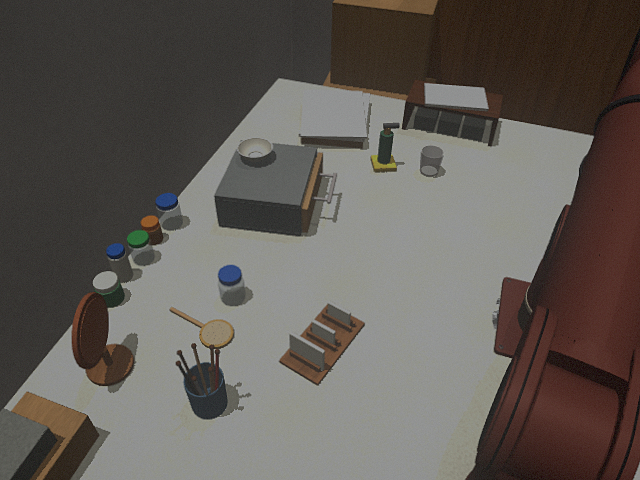

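```bash
cat > h.py <<'E'
from rig import r
import cv2,numpy as np
from scipy.spatial.transform import Rotation as R
from scipy.optimize import least_squares
np.set_printoptions(precision=4,suppress=True)
def cam(n,s=None):
    p=r.camera_params(n)
    if n=="wrist":
        s=s or r.sense(); T=np.eye(4); T[:3,:3]=R.from_rotvec(s["tcp_rot"]).as_matrix(); T[:3,3]=s["tcp_pos"]
        T=T@p["hand_eye"]
    else: T=p["T"]
    K=np.array([[p["fx"],0,p["cx"]],[0,p["fy"],p["cy"]],[0,0,1]]); return K,np.array(p["distortion"]),T
def ray(c,px):
    K,d,T=c; u=cv2.undistortPoints(np.array([[px]],float),K,d)[0,0]
    v=T[:3,:3]@np.array([u[0],-u[1],-1]); return T[:3,3],v/np.linalg.norm(v)
def onz(c,px,z):
    o,v=ray(c,px); return o+v*(z-o[2])/v[2]
def tri(obs):
    A=np.zeros((3,3));b=np.zeros(3);L=[ray(c,p) for c,p in obs]
    for o,v in L: P=np.eye(3)-np.outer(v,v);A+=P;b+=P@o
    x=np.linalg.solve(A,b); return x,max(np.linalg.norm(np.cross(v,x-o)) for o,v in L)
def proj(c,X):
    K,d,T=c; Y=(np.atleast_2d(X)-T[:3,3])@T[:3,:3]*[1,-1,-1]
    return cv2.projectPoints(Y,np.zeros(3),np.zeros(3),K,d)[0][:,0]
def down(yaw): # tool z down, tool y axis at angle yaw from world y
    return (R.from_rotvec([0,0,yaw])*R.from_rotvec([0,np.pi,0])).as_rotvec()
E
python3 - <<'E'
from h import *
a,b=cam("scene"),cam("side")
print("tool R",R.from_rotvec(r.sense()["tcp_rot"]).as_matrix())
for n,p,q in [("hL",(217,268),(333,172)),("hR",(269,256),(329,203)),]: print(n,tri([(a,p),(b,q)]),tri([(a,p),(b,(329+333-q[0],375-q[1]))]))
for p in [(188,293),(303,257),(342,333)]: print("unit top",onz(a,p,.11))
for p in [(244,143),(323,151),(302,196),(218,190)]: print("side unit top",onz(b,p,.11))
print("stand scene",[onz(a,p,.01) for p in [(371,210),(440,208),(442,232),(373,232)]])
print("stand side",[onz(b,p,.01) for p in [(330,305),(365,325),(318,380),(281,358)]])
for p in [(382,203),(406,203),(430,195)]: print("tile scene top",onz(a,p,.065))
E
```

```text
tool R [[-0.9712  0.2385 -0.0002]
 [ 0.2385  0.9712 -0.0013]
 [-0.0001 -0.0013 -1.    ]]
hL (array([ 0.6142, -0.2846,  0.0804]), np.float64(0.002208409672608602)) (array([ 0.593 , -0.2662,  0.0227]), np.float64(0.03335214781828936))
hR (array([ 0.5879, -0.167 ,  0.0676]), np.float64(0.0029244031975196984)) (array([ 0.6093, -0.1872,  0.1226]), np.float64(0.034407999196078995))
unit top [ 0.7058 -0.3396  0.11  ]
unit top [ 0.6556 -0.0949  0.11  ]
unit top [ 0.8694 -0.0603  0.11  ]
side unit top [ 0.8864 -0.2957  0.11  ]
side unit top [ 0.6591 -0.3343  0.11  ]
side unit top [ 0.6458 -0.1254  0.11  ]
side unit top [ 0.8588 -0.0754  0.11  ]
stand scene [array([0.4116, 0.1358, 0.01  ]), array([0.4469, 0.3253, 0.01  ]), array([0.5432, 0.2904, 0.01  ]), array([0.5021, 0.1145, 0.01  ])]
stand side [array([0.4909, 0.1113, 0.01  ]), array([0.3992, 0.14  , 0.01  ]), array([0.4531, 0.3076, 0.01  ]), array([0.5443, 0.2833, 0.01  ])]
tile scene top [0.4559 0.1499 0.065 ]
tile scene top [0.4703 0.2112 0.065 ]
tile scene top [0.4517 0.2858 0.065 ]
```

Run:
```python
from h import *
import pickle
views={}
def shot(k):
    r.dwell(.3); s=r.sense(); im=r.camera("wrist"); cv2.imwrite(f"pics/{k}.png",im[:,:,::-1]); pickle.dump(s,open(f"pics/{k}.pkl","wb"))
r.line_to([.155,.631,.32],speed=.2)
r.move_to([.47,.26,.27],down(-.2)); shot("st1")
r.line_to([.52,.17,.27],speed=.2); shot("st2")
for y in (.2+np.pi/2,.2-np.pi/2):
    for p in ([.6,-.22,.06],[.45,-.25,.06]): print(y,r.solve_ik(p,down(y)))
r.move_to([.60,-.19,.30],down(.2)); shot("dr1")
r.line_to([.54,-.25,.30],speed=.2); shot("dr2")
print(r.sense()["clock"],r.sense()["qpos"])
a=[cv2.imread(f"pics/{k}.png") for k in ("st1","st2","dr1","dr2")]
cv2.imwrite("pics/mA.png",cv2.resize(np.vstack([np.hstack(a[:2]),np.hstack(a[2:])]),(800,600),interpolation=cv2.INTER_AREA))
```

```text
1.7707963267948965 [-0.5357  0.8064  1.209   1.7152 -0.8057  1.2106 -2.0551]
1.7707963267948965 [-0.5814  0.4869  1.2291  2.0216 -0.545   1.0167 -2.026 ]
-1.3707963267948966 [-0.3801  0.6103  0.9024  1.7091 -0.5329  1.0874  0.8914]
-1.3707963267948966 [-0.4341  0.3502  1.0012  2.0177 -0.3602  0.9609  0.9507]
6.55 [-0.3323  0.2433  0.8427  1.5308 -0.1818  1.4495  2.2895]
```

View pics/mA.png

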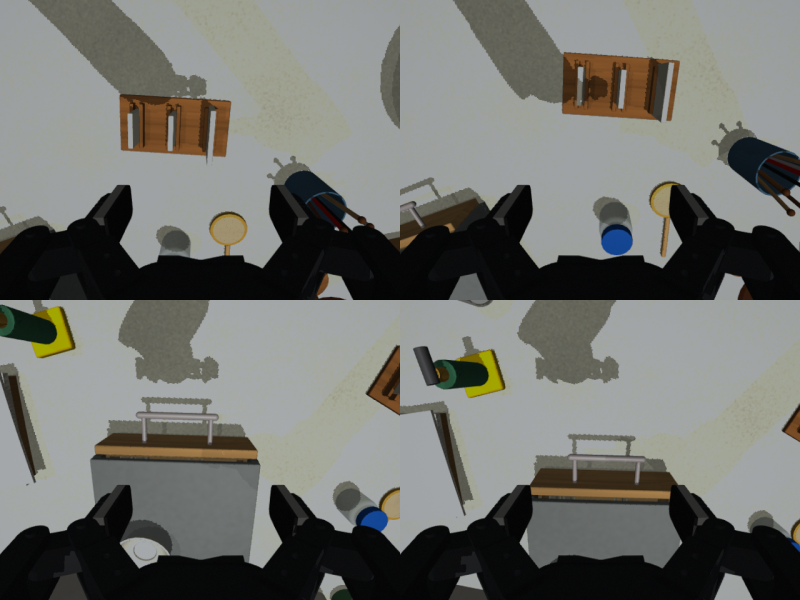

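Run:
```python
import cv2,numpy as np
g=lambda k,x,y,w,h,f:cv2.resize(cv2.convertScaleAbs(cv2.imread(f"pics/{k}.png")[y:y+h,x:x+w],alpha=1.5),None,fx=f,fy=f,interpolation=cv2.INTER_CUBIC)
cv2.imwrite("pics/cs.png",np.vstack([g("st1",180,140,200,75*2,4)[:300*2],])[:600]) if 0 else cv2.imwrite("pics/cs.png",np.hstack([g("st1",185,145,200,150,2),g("st2",255,75,200,150,2)]))
cv2.imwrite("pics/cd.png",np.vstack([g("dr1",145,160,270,100,2.96),g("dr2",200,235,270,100,2.96)]))
```

```text
(no output)
```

View pics/cs.png

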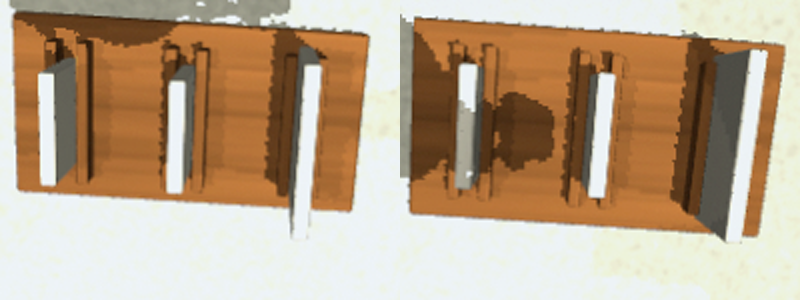

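View pics/cd.png

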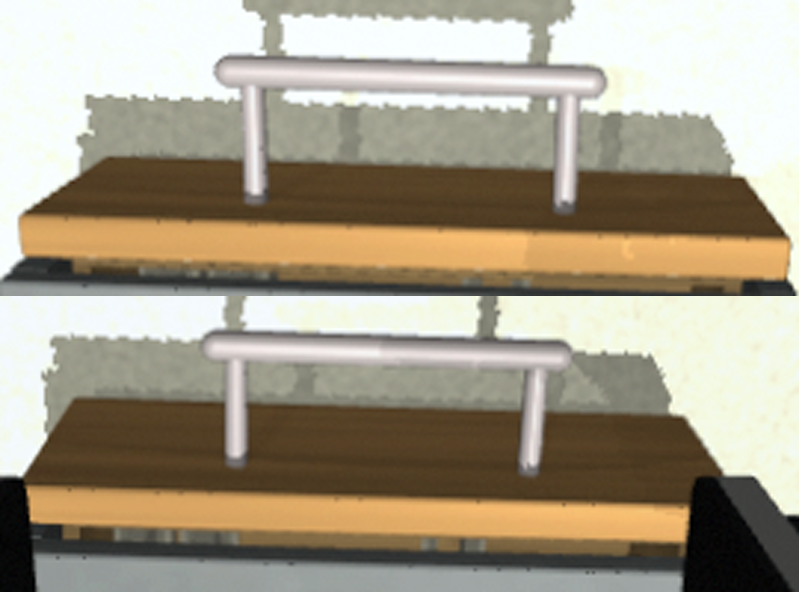

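Run:
```python
from h import *
import pickle
C={k:cam("wrist",pickle.load(open(f"pics/{k}.pkl","rb"))) for k in("st1","st2","dr1","dr2")}
f={"st1":lambda u,v:(185+(u+.5)/2-.5,145+(v+.5)/2-.5),"st2":lambda u,v:(255+(u-400+.5)/2-.5,75+(v+.5)/2-.5),
"dr1":lambda u,v:(145+(u+.5)/2.96-.5,160+(v+.5)/2.96-.5),"dr2":lambda u,v:(200+(u+.5)/2.96-.5,235+(v-296+.5)/2.96-.5)}
def T(n,a,b,k1,k2):
    x,e=tri([(C[k1],f[k1](*a)),(C[k2],f[k2](*b))]);print(n,x,e);return x
A=T("tile base end",(311.5,65),(757.5,51),"st1","st2");B=T("tile far end",(300,238),(734,241),"st1","st2")
d=B-A;print("tile mid",(A+B)/2,"len",np.linalg.norm(d),"yaw",np.arctan2(d[1],d[0]))
for k in("st1","st2"):
    p=(311.5,65),(300,238)
    if k=="st2":p=(757.5,51),(734,241)
    P=[onz(C[k],f[k](*q),.078) for q in p];d=P[1]-P[0];print(" onz",k,sum(P)/2,np.linalg.norm(d),np.arctan2(d[1],d[0]))
q={"st1":[(15,12),(369,35),(352,211),(18,190)],"st2":[(415,17),(785,44),(758,237),(411,212)]}
for k in q:
    P=np.array([onz(C[k],f[k](*x),.01) for x in q[k]]);d=P[1]+P[2]-P[0]-P[3];print("stand",P.mean(0),"yaw",np.arctan2(-d[0],d[1]),np.linalg.norm(d)/2)
A=T("bar L",(215,71),(202,344.5),"dr1","dr2");B=T("bar R",(606,82),(572,356),"dr1","dr2")
d=B-A;print("bar mid",(A+B)/2,"len",np.linalg.norm(d),"yaw",np.arctan2(-d[0],d[1]))
for k,p in(("dr1",[(215,71),(606,82)]),("dr2",[(202,344.5),(572,356)])):
    P=[onz(C[k],f[k](*x),.073) for x in p];d=P[1]-P[0];print(" onz",sum(P)/2,np.linalg.norm(d),np.arctan2(-d[0],d[1]))
for k,p in(("dr1",[(20,217),(790,240)]),("dr2",[(24,485),(720,505)])):
    P=[onz(C[k],f[k](*x),.097) for x in p];d=P[1]-P[0];print(" front top",sum(P)/2,np.linalg.norm(d),np.arctan2(-d[0],d[1]))
```

```text
tile base end [0.4509 0.2834 0.0756] 0.0002712565472067314
tile far end [0.5305 0.2628 0.0766] 0.00012892375151359538
tile mid [0.4907 0.2731 0.0761] len 0.0821670909255099 yaw -0.25301492463477165
 onz st1 [0.4901 0.273  0.078 ] 0.08206012097232208 -0.2510795071257603
 onz st2 [0.4907 0.2727 0.078 ] 0.08166109146115702 -0.2508063284021167
stand [0.4742 0.2142 0.01  ] yaw -0.2656856187982043 0.1874912983784079
stand [0.4744 0.2136 0.01  ] yaw -0.26720795943220643 0.18749915221532817
bar L [ 0.6081 -0.2906  0.0728] 0.0002019004230859598
bar R [ 0.5861 -0.1624  0.073 ] 0.00011094354883376309
bar mid [ 0.5971 -0.2265  0.0729] len 0.1300783184229258 yaw 0.16976163324855337
 onz [ 0.5971 -0.2265  0.073 ] 0.1302914086524078 0.17101081256861267
 onz [ 0.597  -0.2264  0.073 ] 0.12979348222203074 0.16782633735277613
 front top [ 0.6419 -0.2184  0.097 ] 0.2507444466780914 0.16947316817568933
 front top [ 0.6413 -0.2226  0.097 ] 0.23894036573332425 0.1687763417492951
```

Run:
```python
from h import *
import pickle
yu=.17; o=down(yu-np.pi/2); ux=np.array([np.cos(yu),np.sin(yu),0]); H=np.array([.597,-.2265,.055])
r.move_gripper(.044,squeeze=40)
r.move_to(H+[0,0,.13],o); r.line_to(H,speed=.12)
print("down",r.sense()["tcp_pos"],r.sense()["contact_force"])
r.move_gripper(0); s=r.sense(); print("grip",s["gripper_width"],s["gripper_force"],s["contact_force"])
r.line_to(H-.152*ux,speed=.1); r.dwell(.2); s=r.sense(); print("pulled",s["tcp_pos"],s["contact_force"],s["gripper_width"])
r.move_gripper(.040); s=r.sense(); print("rel",s["contact_force"])
P=s["tcp_pos"]; r.line_to(P+[0,0,.15],speed=.2)
def shot(k):
    r.dwell(.3); s=r.sense(); im=r.camera("wrist"); cv2.imwrite(f"pics/{k}.png",im[:,:,::-1]); pickle.dump(s,open(f"pics/{k}.pkl","wb"))
c=H-.152*ux
r.move_to([.60,-.24,.24],down(yu)); shot("o1")
r.line_to([.57,-.16,.24],speed=.2); shot("o2")
print(r.sense()["clock"])
a=[cv2.imread(f"pics/{k}.png") for k in ("o1","o2")]
cv2.imwrite("pics/mB.png",cv2.resize(cv2.convertScaleAbs(np.hstack([i[:,100:500] for i in a]),alpha=1.5),(800,480)))
```

```text
down [ 0.5975 -0.2268  0.0558] [ 0.0045 -1.0032  0.7804]
grip 0.009190147811001746 39.033599495887756 [-1.6183  0.8681  6.3147]
pulled [ 0.447  -0.2521  0.0554] [-1.5549  4.2662 11.3641] 0.009573951509716492
rel [-0.3707  0.2892 -0.8363]
15.7917
```

View pics/mB.png

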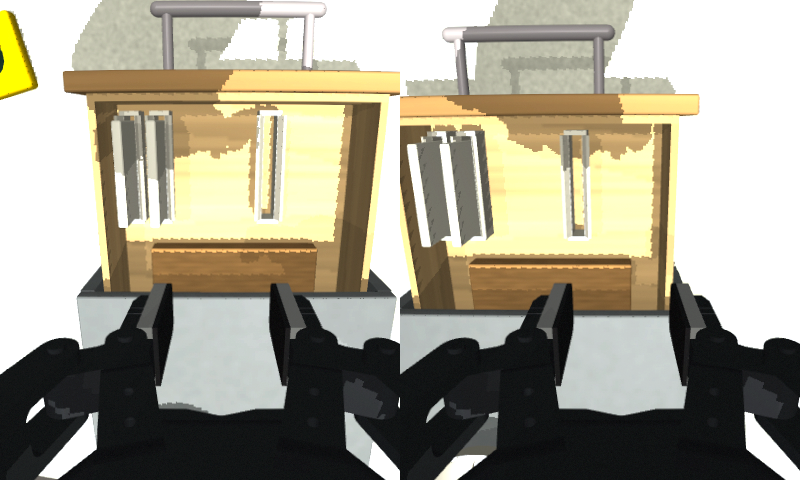

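Run:
```python
import cv2,numpy as np
g=lambda k,x,y,w,h,f:cv2.resize(cv2.convertScaleAbs(cv2.imread(f"pics/{k}.png")[y:y+h,x:x+w],alpha=1.1),None,fx=f,fy=f,interpolation=cv2.INTER_CUBIC)
cv2.imwrite("pics/co.png",np.hstack([g("o1",320,95,100,150,4),g("o2",410,115,100,150,4)]))
```

```text
(no output)
```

View pics/co.png

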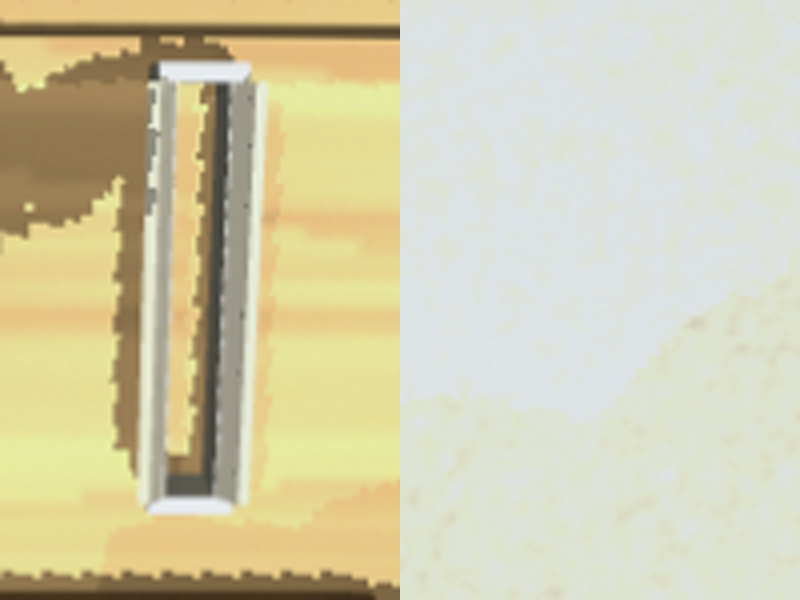

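Run:
```python
from h import *
import pickle
C={k:cam("wrist",pickle.load(open(f"pics/{k}.pkl","rb"))) for k in("o1","o2")}
p={"o1":[(251,8.5),(426.5,8.5)],"o2":[(143,33.5),(315,33)]}
M=[]
for k in p:
    P=[onz(C[k],x,.073) for x in p[k]];d=P[1]-P[0];M.append(sum(P)/2);print(k,M[-1],np.linalg.norm(d),np.arctan2(-d[0],d[1]))
yu=.17;Rz=R.from_rotvec([0,0,yu]).as_matrix()
h=np.mean(M,0); S=h+Rz@[.127,.03,0]; S[2]=.022; print("slot",S, "travel est",(np.array([.597,-.2265,0])-h)@Rz[:,0])
out=[]
for k,(x,y) in (("o1",(320,95)),("o2",(225,115))):
    im=cv2.convertScaleAbs(cv2.imread(f"pics/{k}.png")[y:y+150,x:x+100],alpha=1.1);im=cv2.resize(im,None,fx=4,fy=4,interpolation=cv2.INTER_CUBIC)
    for w,z,c in((5.75,0,(0,0,255)),(9.5,30,(255,0,0))):
        X=np.array([[-46,-w,z],[46,-w,z],[46,w,z],[-46,w,z]])/1000@Rz.T+S
        q=(proj(C[k],X)-[x,y]+.5)*4-.5; cv2.polylines(im,[q.round().astype(int)],True,c,1)
    out.append(im)
cv2.imwrite("pics/cov.png",np.hstack(out))
```

```text
o1 [ 0.4467 -0.2515  0.073 ] 0.12981835527320432 0.17269482073626974
o2 [ 0.4468 -0.2513  0.073 ] 0.1300304271984869 0.1573538418926937
slot [ 0.5669 -0.2004  0.022 ] travel est 0.1522911152068724
```

View pics/cov.png

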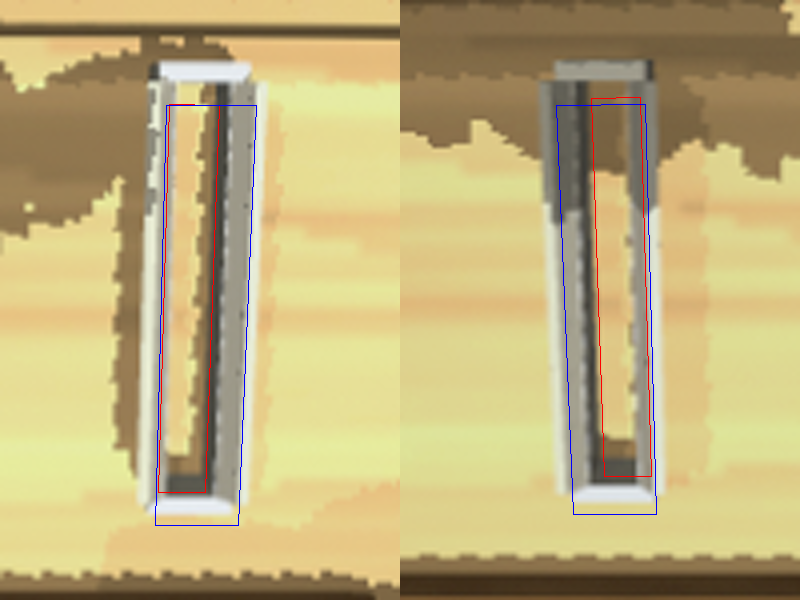

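Run:
```python
from h import *
import pickle
C={k:cam("wrist",pickle.load(open(f"pics/{k}.pkl","rb"))) for k in("o1","o2")}
S=np.array([.5669,-.2004,.022]);Rz=R.from_rotvec([0,0,.17]).as_matrix()
a=lambda u,v:((u+.5)/4-.5+320,(v+.5)/4-.5+95)
b=lambda u,v:((u-400+.5)/4-.5+225,(v+.5)/4-.5+115)
for n,p,q in[("near piece outer",(204,62),(603,61)),("near piece inner",(204,82),(602,80)),("far piece inner",(191,498),(612,486)),("far piece outer",(191,514),(612,502)),
 ("railL near",(150,83),(541,82)),("railR near",(267,84),(660,82)),("railL far",(138,503),(557,492)),("railR far",(248,503),(664,492)),
 ("far floor",(187,474),(613,459)),("bar L",None,None)]:
    if p is None: continue
    x,e=tri([(C["o1"],a(*p)),(C["o2"],b(*q))]); print(n,"rel slot mm",((x-S)@Rz)*1000,"err",e*1000)
print([ (c[2][:3,3]-S)@Rz for c in C.values()])
p={"o1":[(251,8.5),(426.5,8.5)],"o2":[(143,33.5),(315,33)]}
for i in (0,1):
    x,e=tri([(C[k],p[k][i]) for k in p]);print("bar",x,((x-S)@Rz)*1000,e*1000)
```

```text
near piece outer rel slot mm [-54.8734  -0.3678  19.1936] err 0.10095887030063909
near piece inner rel slot mm [-50.7864  -0.4838  21.0273] err 0.0030552070408320455
far piece inner rel slot mm [40.6798 -0.8251 25.3381] err 0.09863130431775882
far piece outer rel slot mm [44.1992 -0.8303 26.4409] err 0.07622461927771707
railL near rel slot mm [-50.5781 -12.7685  27.6957] err 0.11169379131882344
railR near rel slot mm [-50.4232  12.4886  24.9379] err 0.033470116479494445
railL far rel slot mm [ 41.1258 -13.2083  28.3175] err 0.04346059837125766
railR far rel slot mm [40.7164 11.5797 29.7938] err 0.06200716678913774
far floor rel slot mm [36.4216 -1.1415 18.5243] err 0.37267594030112267
[array([-0.0471, -0.0435,  0.3599]), array([-0.0632,  0.0394,  0.3597])]
bar [ 0.4572 -0.3159  0.0719] [-127.6353  -95.2415   49.8528] 0.3770745318851019
bar [ 0.436  -0.1873  0.0726] [-126.8063   35.0407   50.6008] 0.5958012872510398
```

Run:
```python
from h import *
import pickle
def shot(k):
    r.dwell(.3); s=r.sense(); im=r.camera("wrist"); cv2.imwrite(f"pics/{k}.png",im[:,:,::-1]); pickle.dump(s,open(f"pics/{k}.pkl","wb")); return cam("wrist",s),im[:,:,::-1]
yu=.17;yt=-.257; f=lambda y:down(y-np.pi)
print(r.solve_ik([.52,-.2,.26],f(yu)),r.solve_ik([.45,.27,.26],f(yt)),r.solve_ik([.49,.273,.05],f(yt)),r.solve_ik([.5669,-.2,.06],f(yu)))
def ov(c,im,ctr,rects):
    x,y=(proj(c,ctr)[0]-[50,75]).round().astype(int); x=min(max(x,0),540);y=min(max(y,0),330);print("crop",x,y)
    o=cv2.resize(cv2.convertScaleAbs(im[y:y+150,x:x+100],alpha=1.1),None,fx=4,fy=4,interpolation=cv2.INTER_CUBIC)
    for X,col in rects: cv2.polylines(o,[((proj(c,X)-[x,y]+.5)*4-.5).round().astype(int)],True,col,1)
    return o
def rect(o,yaw,hx,hy): return np.array([[-hx,-hy,0],[hx,-hy,0],[hx,hy,0],[-hx,hy,0]])@R.from_rotvec([0,0,yaw]).as_matrix().T+o
S=np.array([.5669,-.2004,.052]);Rz=R.from_rotvec([0,0,yu]).as_matrix();S2=S+Rz@[-.0048,-.0005,0]
r.move_to([.52,-.2,.26],f(yu)); c,im=shot("p1")
A=ov(c,im,S,[(rect(S,yu,.046,.0125),(0,0,255)),(rect(S2,yu,.046,.0125),(0,200,0))])
r.move_to([.46,.27,.26],f(yt)); c,im=shot("p2"); t=np.array([.4905,.273,.078])
B=ov(c,im,t,[(rect(t,yt,.042,.004),(0,0,255))])
print(r.sense()["clock"]); cv2.imwrite("pics/v9.png",np.hstack([A,B]))
```

```text
[-0.7461  0.2501  1.2286  1.6936 -0.2403  1.3683 -0.8792] [-1.7607  0.0814  1.2182  1.7661 -0.0783  1.348  -2.354 ] [-1.5124  0.6475  1.2176  1.9197 -0.6955  1.0829 -1.8295] [-0.6058  0.7237  1.213   1.8132 -0.7455  1.1539 -0.5408]
crop 281 75
crop 259 98
20.75
```

View pics/v9.png

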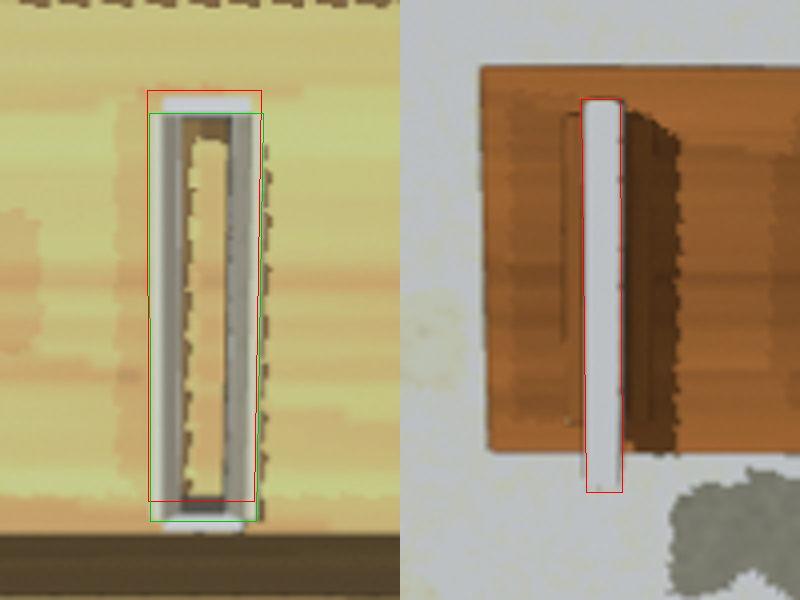

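Run:
```python
from h import *
yu=.17;yt=-.256; f=lambda y:down(y-np.pi)
t=np.array([.4905,.273,.047])
r.move_gripper(.046,squeeze=25)
r.move_to(t+[0,0,.07],f(yt)); r.line_to(t,speed=.1)
s=r.sense();print("at tile",s["tcp_pos"],s["contact_force"])
r.move_gripper(0); s=r.sense();print("grip",s["gripper_width"],s["gripper_force"],s["contact_force"])
r.line_to(t+[0,0,.03],speed=.08); r.line_to(t+[0,0,.15],speed=.2)
s=r.sense();print("lift",s["gripper_width"],s["contact_force"],s["clock"])
Rz=R.from_rotvec([0,0,yu]).as_matrix(); S=np.array([.5669,-.2004,.022])+Rz@[-.0040,-.0005,0]
r.move_to(S+[0,0,.037+.14],f(yu)); r.line_to(S+[0,0,.037+.045],speed=.15); r.dwell(.3)
s=r.sense();print("above",s["tcp_pos"],S,s["contact_force"],s["gripper_width"],s["clock"])
im=np.hstack([r.camera("scene")[150:400,150:350],r.camera("side")[90:340,230:430]])
cv2.imwrite("pics/v10.png",cv2.resize(im[:,:,::-1],(800,500)))
```

```text
at tile [0.491  0.2732 0.0476] [ 1.2513 -0.1768 -0.4017]
grip 0.007974122757463451 29.935711920261383 [-1.6522 -0.6504  4.8673]
lift 0.007341303811893299 [-0.8599 -0.1121 -2.1025] 24.1667
above [ 0.5634 -0.2017  0.1046] [ 0.563  -0.2016  0.022 ] [-0.3334 -0.7187 -2.155 ] 0.007414611336109797 27.0
```

Run:
```python
from h import *
s=r.sense(); p=s["tcp_pos"].copy(); f0=s["contact_force"]
p[:2]=[.563,-.2016]; z=.104
while z>.0565:
    z-=.004 if z>.066 else .0015
    r.line_to([p[0],p[1],z],speed=.04); s=r.sense(); d=s["contact_force"]-f0
    print(round(z,4),s["tcp_pos"],d,s["gripper_width"])
    if np.linalg.norm(d)>7: break
print(s["clock"])
```

```text
0.1 [ 0.5628 -0.2015  0.0996] [0.0438 0.6201 0.1162] 0.007516218310952252
0.096 [ 0.5628 -0.2015  0.0957] [-0.7707  0.0311 -0.5158] 0.007503843591938493
0.092 [ 0.5628 -0.2015  0.0917] [-0.3116  0.6392  0.2157] 0.007334179774966158
0.088 [ 0.5628 -0.2015  0.0877] [-0.5293  0.238  -0.0476] 0.007829861279676048
0.084 [ 0.5628 -0.2015  0.0837] [0.3791 0.1645 0.0981] 0.007858460150378216
0.08 [ 0.5628 -0.2016  0.0797] [-1.3832  0.0378  0.4619] 0.007645253937317198
0.076 [ 0.5628 -0.2015  0.0757] [-0.6191  0.5159  0.2269] 0.00743341368742483
0.072 [ 0.5628 -0.2015  0.0717] [-0.3632 -1.1635 -0.4239] 0.007474403750434727
0.068 [ 0.5628 -0.2015  0.0677] [ 0.3899 -0.1747 -0.5115] 0.0074714280966226435
0.064 [ 0.5628 -0.2015  0.0637] [-0.1672  0.297  -0.6435] 0.007227186827615206
0.0625 [ 0.563  -0.2016  0.0625] [-0.6902 -0.8573 -0.8387] 0.007598268709831051
0.061 [ 0.563  -0.2016  0.0609] [-1.0535  0.2987  0.5569] 0.007988149115100662
0.0595 [ 0.5631 -0.2017  0.0595] [0.7336 0.2399 0.3926] 0.007767076128311761
0.058 [ 0.5643 -0.2017  0.0594] [-0.1709  1.3413 12.1486] 0.007462165516995715
30.6
```

Run:
```python
from h import *
r.line_to([.563,-.2016,.0594],speed=.04); print(r.sense()["contact_force"])
r.move_gripper(.04); r.dwell(.3); print(r.sense()["contact_force"])
r.line_to([.563,-.2016,.15],speed=.15); r.line_to([.50,-.21,.24],speed=.2); r.dwell(.4)
s=r.sense(); im=r.camera("wrist")[:,:,::-1]; c=cam("wrist",s); print(s["clock"],proj(c,[.563,-.2016,.09]))
S=np.array([.563,-.2016,.09]);X=np.array([[-42,-4,0],[42,-4,0],[42,4,0],[-42,4,0]])/1e3@R.from_rotvec([0,0,.17]).as_matrix().T+S
o=cv2.convertScaleAbs(im,alpha=1.2);cv2.polylines(o,[proj(c,X).round().astype(int)],True,(0,0,255),1)
cv2.imwrite("pics/v11.png",o)
```

```text
[-0.0852  0.1289  1.7144]
[-0.0393  1.0513  0.4923]
33.4083 [[325.2887 132.5161]]
```

View pics/v11.png

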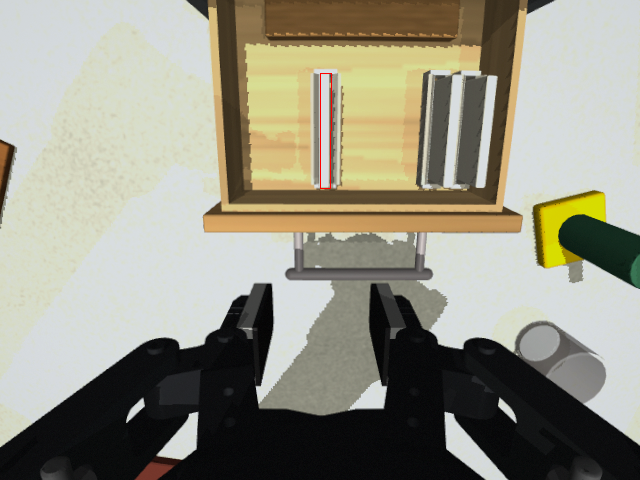

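Run:
```python
from h import *
yu=.17; o=down(yu-np.pi/2); ux=np.array([np.cos(yu),np.sin(yu),0]); c=cam("wrist")
P=[onz(c,p,.073) for p in((287,273.5),(432.5,273.5))]; h=sum(P)/2; print(h,np.linalg.norm(P[0]-P[1]))
H=np.array([.4472,-.2519,.055])
if abs((h-H)[:2]@ux[:2])>.004: raise SystemExit("handle moved")
r.move_to(H+[0,0,.13],o); r.line_to(H,speed=.12); r.move_gripper(0,squeeze=40); s=r.sense(); print(s["gripper_width"],s["tcp_pos"]); f0=s["contact_force"]@ux
r.line_to(H+.145*ux,speed=.08); d=.145
while d<.17:
    d+=.0015; r.line_to(H+d*ux,speed=.03); s=r.sense(); f=s["contact_force"]@ux-f0
    print(round(d,4),round((s["tcp_pos"]-H)@ux,4),round(f,2))
    if abs(f)>12: break
print(s["clock"])
```

```text
[ 0.4488 -0.2528  0.073 ] 0.12885231586472223
0.009491736836667366 [ 0.4477 -0.2519  0.0555]
0.1465 0.147 1.34
0.148 0.1485 1.02
0.1495 0.15 0.46
0.151 0.1515 0.74
0.1525 0.153 0.09
0.154 0.1545 1.06
0.1555 0.1555 -0.9
0.157 0.1555 -6.58
0.1585 0.1555 -13.94
40.7083
```

Run:
```python
from h import *
import pickle
yu=.17; ux=np.array([np.cos(yu),np.sin(yu),0]); H=np.array([.4472,-.2519,.055])
r.line_to(H+.157*ux,speed=.03); r.move_gripper(.042); r.dwell(.2); p=r.sense()["tcp_pos"]; r.line_to(H+.156*ux+[0,0,.15],speed=.12)
s0=pickle.load(open("pics/dr2.pkl","rb")); r.move_to(s0["tcp_pos"],s0["tcp_rot"]); r.dwell(.4)
s=r.sense(); im=cv2.cvtColor(r.camera("wrist"),cv2.COLOR_RGB2GRAY); ref=cv2.imread("pics/dr2.png",0)
t=ref[242:288,265:400]; m=cv2.matchTemplate(im[220:330,245:420],t,cv2.TM_CCOEFF_NORMED); _,v,_,l=cv2.minMaxLoc(m)
du=np.array([l[0]+245-265,l[1]+220-242]); c=cam("wrist",s); q=np.array([330.,253.])
print(v,du,"bar shift",(onz(c,q+du,.073)-onz(cam("wrist",s0),q,.073))@ux,s["clock"],s["contact_force"])
```

```text
0.9653513431549072 [0 3] bar shift 0.00329994460850704 44.725 [ 0.6205 -0.5229  0.3139]
```

```bash
python3 -c "
from rig import r
print(r.sign_off())"
```

```text
the job is handed in; nothing more can be done
None
```

The job is handed in at about 45 s on the clock, with no verdict returned: the large tile stands fully down in the empty slot, the drawer is pushed shut against its stop, and I touched nothing else (the small tiles were not re-checked by camera after the grasp).

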